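# Key the code into a push-button lock

### The arm

A 7-joint arm with a two-finger parallel gripper is mounted at the origin on the work surface. World frame = base frame: x ahead of the robot, y to its left, z up, the work surface at z = 0. Lengths are in mm, angles in rad, forces in N, time in s.
With the tool pointing down it reaches from about 425 to 875 mm from the base axis. Payload 8.4 kg.
Tool frame: the origin (TCP) lies on the centre line of the jaws, within the pads' length; the fingertips stand 19 mm ahead of it and the grasp point (between the pads) is the TCP (arm.tips_ahead is the distance from the TCP to the fingertips, in mm); z points along the fingers, y is the line along which they close (so a half turn about z gives the same grasp; the last joint's range is limited). The gripper opens to 87 mm and grips with 3 to 60 N. Pads are 19 mm wide; open, the fingers measure 117 mm over their backs; the gripper's body (75 mm by 190 mm) begins 51 mm behind the grasp point.
Start: joints at [-1.239, 0.333, 0.04, 1.465, -0.013, 1.343, -0.059], TCP at [271.436, 590.582, 241.546] pointing down, gripper open.
Joint ranges: [-2.58, 2.58], [-0.38, 2.09], [-1.3, 1.39], [0.25, 2.4], [-1.5, 4.64], [0.08, 2.09], [-2.65, 2.65]. Speed limits (rad/s): [2.22, 2.22, 2.79, 2.79, 3.14, 3.14, 3.14].

### API

Orientations are given as a 3x3 rotation matrix whose columns are the frame's x, y, z axes.
In Python, from station import arm gives the robot as it stands.
- The arm moves only by the tool servo_tool, never from a script. Its argument "commands" is one flat list of numbers, 4 for each row, row after row: the shift along the tool's x, y, z in m, then the turn about the tool's z in degrees. A call has 1 to 12 rows; each row is the pose to reach, as a shift and turn from the pose commanded when the call began, along the tool's axes at that moment; what a row does not reach only later rows make up. A row lasts 1/8 s, in which the tool goes at most 62.5 mm and 10.7 degrees, less where a joint would pass 70% of its speed; a pose out of reach is approached as far as the arm can. A call with a gripper value outside its range is refused whole. "fingers" is the closure, from -1 (fully open) to 1 (shut), set as the call begins (left out, the last holds). The fingers move at their own pace and stop on an object; the grip force is fixed at half the most. Time passes only in rows, so rows that repeat a pose let the fingers close. It gives the time, the measured TCP pose, the force, the opening and the grip force at its end, in the units of the state.
- arm.sense(): the state, without advancing time (a new reading comes with each control period).
- arm.grab_frame(name): name is "scene" or "top"; returns (picture, depth): 420x560x3 uint8, red, green, blue; 420x560 float32, mm along the optical axis (not along the pixel's ray), 0 where there is no reading.
- arm.camera_info(name): a dict with "camera_matrix" (3x3 intrinsics, pixels), "D" ([k1, k2, p1, p2, k3] as OpenCV has them; the pictures are not rectified), "extrinsics" (4x4, takes a point from world to camera coordinates). Camera axes: x right, y down, z forward; pixel columns grow to the right and rows downward; lengths in mm; the calibration is good to about 2 mm. A picture is of the moment at which its call begins. camera_info takes no time and is no camera call.
- arm.sign_off(): hands the job in; it is judged then, once.
Trained networks look in the newest picture that a camera, given by its name, has taken for a name from the list of things; names that differ only in an ending like _2 or _b are one class to them, and where a whole thing is asked for, a point or a joint stands for the part that bears it (a point fixed in the world has none). Each returns a list of dicts, best first, with "conf" (0 to 1); they miss things now and then, are a little off and sometimes report something else, mostly with a low value. They report only what shows in the picture. A call takes as long as a camera call.
- arm.look_for(label, camera): "location" ([x, y, z] in mm, in the coordinates of the camera as it stood for that picture, good to about 4 mm: the middle of the surface that is visible of it).
- arm.regions_of(label, camera): "region" (420x560 bool, what is visible of it).
- arm.landmark_of(label, camera): "location" ([x, y, z] in mm, in the coordinates of the camera as it stood for that picture, good to about 4 mm: a listed point, or the origin of a listed thing).
The state is a dict: "time": time; "joint_pos": joint angles; "joint_velocities": joint speeds; "joint_efforts": joint torques, N m; "tool_pos": TCP position; "orientation": TCP orientation; "ft_force": force on the tool from outside, world axes, zero at the start; "torque": the same for the moment, N m; "gripper_width": opening from 0.0 (shut) to 1.0 (fully open); "finger_force": force on a finger pad.
Only numpy, scipy, OpenCV 4.12 (cv2) and the standard library are available. Lean on these libraries where they do the work, as an engineer would, in place of code of your own. Each camera call takes 0.05 s, during which the arm holds its last target. There are 200 camera calls.

### The job

Key the code into the push-button lock on the wooden demonstration board: counting from the end with the turn knob, press the second button, then the fifth, then the third, each all the way in (it stays in) and lightly with a fingertip, and leave the first and fourth buttons up. Do not lift, shove or tip the board, or disturb the padlock, lock cylinder, brush and jar around it.

Things in the scene. Friction and masses are not known exactly. Their poses are not given: they have to be found in the camera images.
- lock: Loose wooden board, 300 (x) x 110 x 22 mm, lying flat, turned any way round, 0.7 to 1.4 kg in all; screwed flat on it an aluminium code lock, 250 x 62 mm, top 50 mm above the bench, five buttons in a row on a dark strip. Origin: centre of the underside; x along the row, away from the turn knob, z up. Buttons 1 to 5 from the knob end: x = -52, -16, 20, 56, 92 mm, y = 0
- turn_knob (a point): Top centre of the fixed turn knob at one end of the lock (x = -98 mm on the board): steel disc 42 mm across with a crossbar 40 mm long, top 76 mm above the bench. It marks the end to count from; not to be used
- button_1_top (a point): Centre of the top face of button 1 (counted from the turn-knob end): plain round steel push button, 18 mm across, 36 mm from its neighbours, top 66.5 mm above the bench (15 mm proud of the dark strip) when up; the point moves down with the button. The cap sits on a springy cushion: it gives 1 mm per 2 N, at most 6 mm, and springs back, besides the button's own travel
- button_2_top (a point): Centre of the top face of button 2 (counted from the turn-knob end): plain round steel push button, 18 mm across, 36 mm from its neighbours, top 66.5 mm above the bench (15 mm proud of the dark strip) when up; the point moves down with the button. The cap sits on a springy cushion: it gives 1 mm per 2 N, at most 6 mm, and springs back, besides the button's own travel
- button_3_top (a point): Centre of the top face of button 3 (counted from the turn-knob end): plain round steel push button, 18 mm across, 36 mm from its neighbours, top 66.5 mm above the bench (15 mm proud of the dark strip) when up; the point moves down with the button. The cap sits on a springy cushion: it gives 1 mm per 2 N, at most 6 mm, and springs back, besides the button's own travel
- button_4_top (a point): Centre of the top face of button 4 (counted from the turn-knob end): plain round steel push button, 18 mm across, 36 mm from its neighbours, top 66.5 mm above the bench (15 mm proud of the dark strip) when up; the point moves down with the button. The cap sits on a springy cushion: it gives 1 mm per 2 N, at most 6 mm, and springs back, besides the button's own travel
- button_5_top (a point): Centre of the top face of button 5 (counted from the turn-knob end): plain round steel push button, 18 mm across, 36 mm from its neighbours, top 66.5 mm above the bench (15 mm proud of the dark strip) when up; the point moves down with the button. The cap sits on a springy cushion: it gives 1 mm per 2 N, at most 6 mm, and springs back, besides the button's own travel
- button_1 (a joint): How far button 1 is pressed in, m, without the give of its cap: 0 up, 0.006 fully in. It moves straight down against about 3 N of friction (a little more when pressed fast), so 5 to 8 N at the cap drives it home, and it stays in where it is left; only the cap springs back, to 9 mm proud
- button_2 (a joint): How far button 2 is pressed in, m, without the give of its cap: 0 up, 0.006 fully in. It moves straight down against about 3 N of friction (a little more when pressed fast), so 5 to 8 N at the cap drives it home, and it stays in where it is left; only the cap springs back, to 9 mm proud
- button_3 (a joint): How far button 3 is pressed in, m, without the give of its cap: 0 up, 0.006 fully in. It moves straight down against about 3 N of friction (a little more when pressed fast), so 5 to 8 N at the cap drives it home, and it stays in where it is left; only the cap springs back, to 9 mm proud
- button_4 (a joint): How far button 4 is pressed in, m, without the give of its cap: 0 up, 0.006 fully in. It moves straight down against about 3 N of friction (a little more when pressed fast), so 5 to 8 N at the cap drives it home, and it stays in where it is left; only the cap springs back, to 9 mm proud
- button_5 (a joint): How far button 5 is pressed in, m, without the give of its cap: 0 up, 0.006 fully in. It moves straight down against about 3 N of friction (a little more when pressed fast), so 5 to 8 N at the cap drives it home, and it stays in where it is left; only the cap springs back, to 9 mm proud
- padlock: Brass padlock standing on the bench, 50 x 24 x 76 mm with its steel shackle up; origin at the centre of its underside. Bystander
- cylinder: Door lock cylinder lying on the bench, 70 x 17 x 34 mm, brass and steel; origin at the centre of its underside. Bystander
- brush: Small bench brush lying on the bench, 170 mm long along its x, under 35 mm high. Bystander
- jar: Small closed jar, 48 mm across, 60 mm high, upright; origin at the centre of its underside. Bystander

How it is judged:
By the outcome, as a careful person would: the job done as asked, in the order asked, and still so for the second after the job is handed in, with the robot touching nothing.
It also fails if it takes over 42 s, if anything falls off the work surface, if the arm or the gripper's body presses on something with over 40 N, if the wrist force passes 120 N, or if a joint passes its speed limit or range.

## Working session

There is one attempt and no reset: what is moved stays moved. The work goes in short steps, Python scripts to look and compute and a tool call to move; the robot and the scene stay as the last step left them, time stands still between calls to the robot, and variables do not carry over. Pictures are saved under pics/ and viewed, at most 10 in all, crops included, and the job is handed in when it is done.

Besides the shell and the picture viewer there is one more tool, called by a JSON object that holds its "api" and its "payload", one argument or row to a line. servo_tool: Moves the arm, as the interface text tells. Its arguments: {"type":"object","properties":{"commands":{"type":"array"},"fingers":{"type":"number"}},"required":["commands"]}

```bash
mkdir -p pics
cat > h.py <<'E'
import numpy as np, cv2
from station import arm
def world(p,cam):
    T=np.array(arm.camera_info(cam)["extrinsics"]); return np.linalg.inv(T)[:3]@np.r_[p,1]
def pix(p,cam):
    i=arm.camera_info(cam);T=np.array(i["extrinsics"])
    return cv2.projectPoints(np.array([p],float),cv2.Rodrigues(T[:3,:3])[0],T[:3,3],np.array(i["camera_matrix"]),np.array(i["D"],float))[0].ravel()
E
python3 - <<'E'
from h import *
for c in ("top","scene"):
    im,d=arm.grab_frame(c); cv2.imwrite(f"pics/{c}0.png",im[:,:,::-1])
    for n in ["turn_knob"]+[f"button_{k}_top" for k in (1,5)]+["lock","padlock","jar","cylinder","brush"]:
        for r in arm.landmark_of(n,c)[:5]:
            w=world(r["location"],c); print(c,n,round(r["conf"],2),w.round(1),pix(w,c).round())
s=arm.sense();print(s)
E
```

```text
top turn_knob 0.69 [493.3 -68.7  76. ] [344. 238.]
top button_1_top 0.38 [532.9 -72.2  67.1] [344. 217.]
top button_5_top 0.64 [680.9 -83.   64.5] [346. 143.]
top lock 0.6 [588.7 -76.6  -3. ] [340. 195.]
top padlock 0.55 [ 6.84e+02  5.16e+01 -1.00e-01] [278. 152.]
top jar 0.93 [ 808.2 -102.2   -2.6] [348.  94.]
top cylinder 0.52 [513.2  60.5   2.5] [276. 232.]
scene turn_knob 0.76 [491.7 -68.3  77. ] [215. 199.]
scene turn_knob 0.17 [682.9 -84.3  70.2] [226. 280.]
scene button_1_top 0.67 [542.  -73.6  64.6] [218. 222.]
scene button_1_top 0.38 [682.2  46.1  -2.1] [295. 283.]
scene button_5_top 0.48 [682.9 -83.9  67.1] [227. 281.]
scene lock 0.63 [ 5.912e+02 -7.600e+01 -3.000e-01] [225. 259.]
scene padlock 0.87 [683.7  47.7  -1.7] [296. 283.]
scene padlock 0.56 [490.3 -71.5  74.8] [214. 199.]
scene jar 0.74 [ 804.7 -101.2   -3.3] [235. 361.]
scene cylinder 0.8 [511.4  56.1   1.7] [277. 216.]
scene brush 0.82 [ 534.6 -202.2   -0.7] [161. 252.]
{'time': 0.9, 'joint_pos': array([-1.23921452,  0.33317203,  0.03992631,  1.46538388, -0.01342272,
        1.34327207, -0.058522  ]), 'joint_velocities': array([ 9.97456178e-04, -4.62348056e-04,  3.43860925e-04,  1.24103625e-03,
       -1.07152316e-03,  6.73544269e-04, -4.14147934e-05]), 'joint_efforts': array([ 3.12345892e-04, -6.56126547e+01,  1.33294646e+00, -4.04055476e+01,
       -5.99038345e-02,  3.50738328e-02,  2.89959280e-05]), 'tool_pos': array([271.4417811 , 590.59870772, 241.57223713]), 'orientation': array([[-9.08605155e-01,  4.17656166e-01, -9.66107363e-06],
       [ 4.17656165e-01,  9.08605154e-01,  3.67555243e-05],
       [ 2.41292727e-05,  2.93612519e-05, -9.99999999e-01]]), 'ft_force': array([ 0.1856711 , -0.1791701 , -0.00737708]), 'torque': array([-0.01776684,  0.05747712, -0.00452198]), 'finger_force': 0.0, 'gripper_width': 1.0019558254628098}
```

View pics/top0.png

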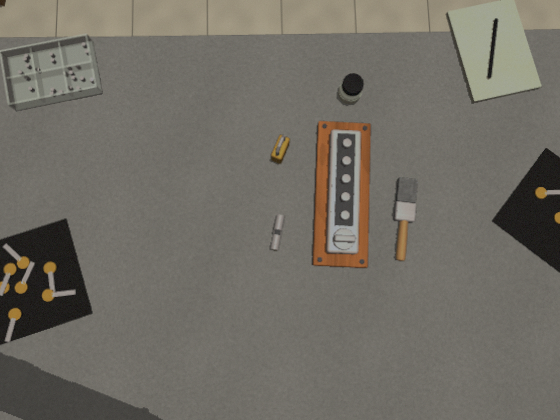

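View pics/scene0.png

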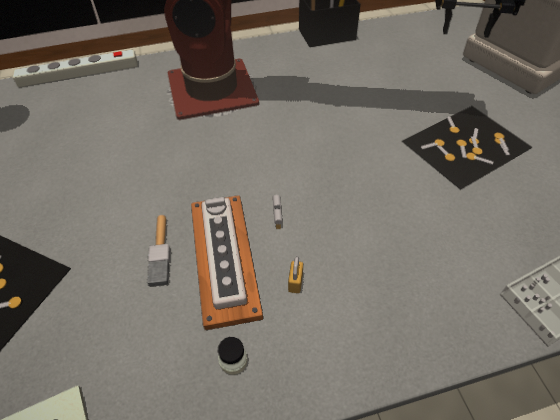

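The board lies along +x. The knob is at its near end (top image, 344,238) and buttons 1–5 run up to (346,143). The padlock, cylinder, brush and jar are clear of the row. Next I'll refine the button row using depth and blobs.

Run:
```python
from h import *
for c in ("top","scene"):
    im,d=arm.grab_frame(c); i=arm.camera_info(c)
    v,u=np.mgrid[:420,:560]; K=np.array(i["camera_matrix"])
    n=cv2.undistortPoints(np.stack([u,v],-1).reshape(-1,1,2).astype(float),K,np.array(i["D"],float)).reshape(420,560,2)
    P=np.dstack([n[...,0]*d,n[...,1]*d,d]); T=np.linalg.inv(np.array(i["extrinsics"])); W=P@T[:3,:3].T+T[:3,3]
    x,y,z=W[...,0],W[...,1],W[...,2]
    roi=(x>510)&(x<700)&(abs(y+76)<30)
    m=(roi&(z>61)&(z<72)).astype(np.uint8)
    k,l,st,ce=cv2.connectedComponentsWithStats(m)
    for j in range(1,k):
        if st[j,4]>5:
            q=W[l==j]; print(c,st[j,4],q.mean(0).round(1),((q.min(0)+q.max(0))/2).round(1))
    b=roi&(z<46)&(z>10)
    print(c,"strip z",np.median(z[roi&(z>46)&(z<56)]))
    r=[(world(a["location"],c).round(1),round(a["conf"],2)) for a in arm.look_for("button_3_top",c)]; print(r[:5])
```

```text
top 69 [682.  -82.7  65.3] [682.2 -83.4  65.3]
top 63 [646.1 -80.2  66.1] [646.2 -80.6  65.5]
top 66 [610.2 -77.3  65.6] [610.2 -77.4  65.8]
top 67 [574.6 -75.   65.5] [575.  -75.   65.3]
top 66 [539.1 -72.1  65.6] [538.9 -72.2  65.8]
top strip z 50.20005055269411
[]
scene 61 [539.4 -74.2  65.9] [538.1 -73.8  65.2]
scene 65 [575.1 -76.4  66.2] [573.8 -76.6  65.1]
scene 65 [610.7 -79.6  66.1] [609.8 -79.6  65.7]
scene 74 [646.7 -81.9  65.8] [646.3 -81.9  65.2]
scene 75 [682.9 -84.7  66. ] [681.9 -84.8  65.3]
scene strip z 51.006505002636175
[(array([612.2, -78. ,  65.7]), 0.66)]
```

{"api": "servo_tool", "payload": {
  "commands": [-0.028,-0.024,0,-1,-0.072,-0.062,0,-3,-0.119,-0.103,0,-5,-0.166,-0.144,0,-7,-0.213,-0.184,0,-9,-0.26,-0.225,0,-11,-0.307,-0.266,0,-13,-0.354,-0.306,0,-15,-0.401,-0.346,0,-17,-0.448,-0.387,0,-19,-0.493,-0.426,0,-20.4,-0.53,-0.458,0,-20.4],
  "fingers": 1
}}

```text
time: 2.6
tool_pos: [562.4, -49.4, 242.0]
orientation: [[-0.997, 0.075, 0.001], [0.075, 0.997, -0.0], [-0.001, -0.0, -1.0]]
ft_force: [1.1, 0.3, -0.1]
gripper_width: 0.009
finger_force: 0.0
```

```bash
cat > t.py <<'E'
import sys
from h import *
s=arm.sense();R=s["orientation"];p=s["tool_pos"]
print(s["time"],p.round(2),"R",R.round(3).tolist(),"F",s["ft_force"].round(2),s["gripper_width"])
if len(sys.argv)>1: print("shift tool mm",(R.T@(np.array(eval(sys.argv[1]),float)-p)).round(2))
E
python3 t.py "[574.8,-75.7,105]"
```

```text
2.6 [562.36 -49.38 241.96] R [[-0.997, 0.075, 0.001], [0.075, 0.997, -0.0], [-0.001, -0.0, -1.0]] F [ 1.08  0.35 -0.14] 0.009465707534653776
shift tool mm [-14.27 -25.29 136.97]
```

{"api": "servo_tool", "payload": {
  "commands": [-0.01,-0.018,0.03,0,-0.0152,-0.0277,0.065,0,-0.0152,-0.0277,0.1,0,-0.0152,-0.0277,0.127,0,-0.0152,-0.0277,0.137,0,-0.0152,-0.0277,0.137,0,-0.0152,-0.0277,0.137,0]
}}

```text
time: 3.48
tool_pos: [575.6, -75.7, 105.8]
orientation: [[-0.997, 0.075, 0.002], [0.075, 0.997, 0.0], [-0.002, 0.0, -1.0]]
ft_force: [0.5, -0.3, 0.4]
gripper_width: 0.005
finger_force: 0.0
```

```bash
python3 t.py "[574.8,-75.7,86]"
python3 - <<'E'
from h import *
im,d=arm.grab_frame("scene"); print(pix([575,-76,66],"scene"))
cv2.imwrite("pics/s1.png",cv2.resize(im[150:330,130:330,::-1],None,fx=3,fy=3,interpolation=cv2.INTER_CUBIC))
E
```

```text
3.475 [575.59 -75.72 105.83] R [[-0.997, 0.075, 0.002], [0.075, 0.997, 0.0], [-0.002, 0.0, -1.0]] F [ 0.52 -0.3   0.42] 0.0051079510221357215
shift tool mm [ 0.82 -0.04 19.83]
[219.95922084 234.04267119]
```

View pics/s1.png

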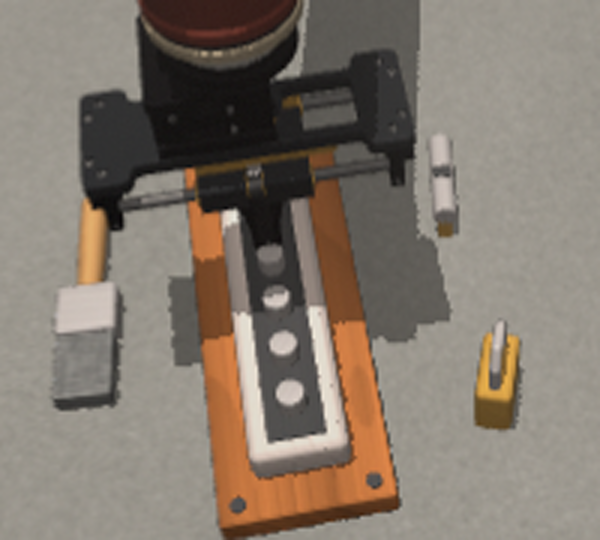

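The closed fingers sit right over button 2 (crop 270,255), and the buttons at (277,297), (283,343) and (289,392) are free. Now I'll go down slowly.

{"api": "servo_tool", "payload": {
  "commands": [0.0008,0,0.007,0,0.0008,0,0.014,0,0.0008,0,0.018,0,0.0008,0,0.02,0,0.0008,0,0.0215,0,0.0008,0,0.023,0,0.0008,0,0.024,0,0.0008,0,0.024,0]
}}

```text
time: 4.53
tool_pos: [574.0, -75.6, 80.6]
orientation: [[-0.997, 0.075, -0.0], [0.075, 0.997, -0.0], [0.0, -0.0, -1.0]]
ft_force: [-1.2, -0.3, 2.6]
gripper_width: 0.004
finger_force: 1.3
```

{"api": "servo_tool", "payload": {
  "commands": [0,0,0.001,0,0,0,0.002,0,0,0,0.003,0,0,0,0.0035,0,0,0,0.0035,0]
}}

```text
time: 5.15
tool_pos: [574.1, -75.6, 77.2]
orientation: [[-0.997, 0.075, 0.0], [0.075, 0.997, 0.0], [-0.0, 0.0, -1.0]]
ft_force: [-0.7, 0.5, 5.5]
gripper_width: 0.005
finger_force: 2.7
```

{"api": "servo_tool", "payload": {
  "commands": [0,0,0.0005,0,0,0,0.001,0,0,0,0.001,0]
}}

```text
time: 5.52
tool_pos: [574.1, -75.6, 76.4]
orientation: [[-0.997, 0.075, 0.0], [0.075, 0.997, 0.0], [-0.0, 0.0, -1.0]]
ft_force: [-3.4, 0.6, 7.8]
gripper_width: 0.004
finger_force: 3.6
```

{"api": "servo_tool", "payload": {
  "commands": [0,0,-0.006,0,0,0,-0.018,0,-0.015,0,-0.028,0,-0.045,0,-0.03,0,-0.08,0,-0.03,0,-0.103,0,-0.03,0,-0.1086,0,-0.028,0,-0.1086,0,-0.022,0,-0.1086,0,-0.016,0,-0.1086,0,-0.013,0,-0.1086,0,-0.013,0,-0.1086,0,-0.013,0]
}}

```text
time: 7.02
tool_pos: [682.3, -83.7, 89.3]
orientation: [[-0.997, 0.075, 0.0], [0.075, 0.997, 0.0], [-0.0, 0.0, -1.0]]
ft_force: [-0.1, 0.4, 0.4]
gripper_width: 0.003
finger_force: 0.0
```

```bash
python3 t.py "[682.4,-83.7,76.4]"
```

```text
7.025 [682.35 -83.71  89.34] R [[-0.997, 0.075, 0.0], [0.075, 0.997, 0.0], [-0.0, 0.0, -1.0]] F [-0.13  0.41  0.37] 0.002863053452542621
shift tool mm [-5.000e-02  1.000e-02  1.294e+01]
```

{"api": "servo_tool", "payload": {
  "commands": [0,0,0.0015,0,0,0,0.003,0,0,0,0.0045,0,0,0,0.006,0,0,0,0.0075,0,0,0,0.009,0,0,0,0.01,0,0,0,0.011,0,0,0,0.012,0,0,0,0.012,0,0,0,0.012,0]
}}

```text
time: 8.4
tool_pos: [682.4, -83.7, 77.4]
orientation: [[-0.997, 0.075, 0.0], [0.075, 0.997, 0.0], [-0.0, 0.0, -1.0]]
ft_force: [-1.5, 0.2, 4.4]
gripper_width: 0.005
finger_force: 2.7
```

{"api": "servo_tool", "payload": {
  "commands": [0,0,0.0005,0,0,0,0.001,0,0,0,0.0015,0,0,0,0.0015,0,0,0,0.0015,0]
}}

```text
time: 9.02
tool_pos: [682.4, -83.8, 76.1]
orientation: [[-0.997, 0.075, 0.0], [0.075, 0.997, 0.0], [-0.0, 0.0, -1.0]]
ft_force: [-3.3, 0.7, 8.4]
gripper_width: 0.007
finger_force: 3.9
```

{"api": "servo_tool", "payload": {
  "commands": [0,0,-0.006,0,0,0,-0.018,0,0.01,0,-0.028,0,0.035,0,-0.03,0,0.06,0,-0.03,0,0.072,0,-0.03,0,0.0722,0,-0.028,0,0.0722,0,-0.022,0,0.0722,0,-0.016,0,0.0722,0,-0.013,0,0.0722,0,-0.013,0,0.0722,0,-0.013,0]
}}

```text
time: 10.52
tool_pos: [610.4, -78.4, 88.6]
orientation: [[-0.997, 0.075, 0.0], [0.075, 0.997, -0.0], [-0.0, -0.0, -1.0]]
ft_force: [-0.0, -1.1, -0.5]
gripper_width: 0.004
finger_force: 0.0
```

```bash
python3 t.py "[610.4,-78.4,76.2]"
```

```text
10.525 [610.44 -78.43  88.61] R [[-0.997, 0.075, 0.0], [0.075, 0.997, -0.0], [-0.0, -0.0, -1.0]] F [-0.04 -1.08 -0.52] 0.004488936409396364
shift tool mm [ 0.04  0.03 12.41]
```

{"api": "servo_tool", "payload": {
  "commands": [0,0,0.0015,0,0,0,0.003,0,0,0,0.0045,0,0,0,0.006,0,0,0,0.0075,0,0,0,0.009,0,0,0,0.01,0,0,0,0.011,0,0,0,0.0115,0,0,0,0.0115,0,0,0,0.0115,0]
}}

```text
time: 11.9
tool_pos: [610.5, -78.4, 77.3]
orientation: [[-0.997, 0.075, 0.0], [0.075, 0.997, 0.0], [-0.0, 0.0, -1.0]]
ft_force: [-0.7, 0.1, 5.4]
gripper_width: 0.007
finger_force: 2.7
```

{"api": "servo_tool", "payload": {
  "commands": [0,0,0.0005,0,0,0,0.001,0,0,0,0.001,0,0,0,0.001,0]
}}

```text
time: 12.4
tool_pos: [610.5, -78.3, 76.5]
orientation: [[-0.997, 0.075, 0.0], [0.075, 0.997, 0.0], [-0.0, 0.0, -1.0]]
ft_force: [-1.6, 0.5, 6.5]
gripper_width: 0.002
finger_force: 3.5
```

{"api": "servo_tool", "payload": {
  "commands": [0,0,0.0004,0,0,0,0.0004,0,0,0,-0.006,0,0,0,-0.025,0,0,0,-0.06,0,0,0.03,-0.1,0,0,0.08,-0.13,0,0,0.14,-0.14,0,0,0.2,-0.14,0,0,0.25,-0.14,0,0,0.28,-0.14,0,0,0.28,-0.14,0]
}}

```text
time: 13.9
tool_pos: [630.6, 204.4, 216.4]
orientation: [[-0.998, 0.07, -0.0], [0.07, 0.998, 0.001], [0.0, 0.001, -1.0]]
ft_force: [0.1, 0.0, 0.3]
gripper_width: 0.007
finger_force: 0.0
```

```bash
python3 - <<'E'
from h import *
for c in ("top","scene"):
    im,d=arm.grab_frame(c); i=arm.camera_info(c)
    v,u=np.mgrid[:420,:560]
    n=cv2.undistortPoints(np.stack([u,v],-1).reshape(-1,1,2).astype(float),np.array(i["camera_matrix"]),np.array(i["D"],float)).reshape(420,560,2)
    P=np.dstack([n[...,0]*d,n[...,1]*d,d]); T=np.linalg.inv(np.array(i["extrinsics"])); W=P@T[:3,:3].T+T[:3,3]
    for k,b in enumerate([(539,-73),(574.8,-75.7),(610.4,-78.4),(646.4,-81),(682.4,-83.7)]):
        m=np.hypot(W[...,0]-b[0],W[...,1]-b[1])<6; print(c,k+1,m.sum(),np.median(W[m][:,2]).round(1))
    cv2.imwrite(f"pics/{c}2.png",cv2.resize((im[150:330,130:330] if c=="scene" else im[80:280,250:430])[:,:,::-1],None,fx=2.5,fy=2.5))
E
python3 t.py
```

```text
top 1 30 65.6
top 2 29 60.2
top 3 29 59.9
top 4 26 66.1
top 5 28 60.0
scene 1 27 66.0
scene 2 27 60.7
scene 3 24 60.2
scene 4 27 66.7
scene 5 31 60.0
14.0 [631.26 200.15 216.6 ] R [[-0.997, 0.075, 0.0], [0.075, 0.997, -0.001], [-0.0, -0.001, -1.0]] F [ 0.17 -0.61  0.35] 0.004049098068527716
```

View pics/scene2.png

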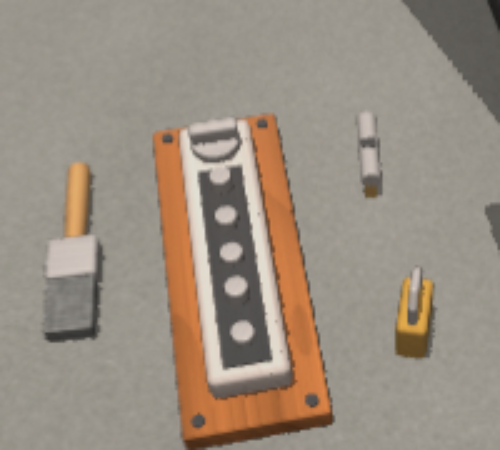

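Buttons 2, 3 and 5 read about 6 mm lower than 1 and 4, and the board and its neighbours haven't moved. Button 2 reads slightly higher than 3 and 5, so I'll average a few frames before handing in.

Run:
```python
from h import *
Z={}
for c in ("top","scene"):
  i=arm.camera_info(c);v,u=np.mgrid[:420,:560]
  n=cv2.undistortPoints(np.stack([u,v],-1).reshape(-1,1,2).astype(float),np.array(i["camera_matrix"]),np.array(i["D"],float)).reshape(420,560,2)
  T=np.linalg.inv(np.array(i["extrinsics"]))
  R=[]
  for f in range(12):
    _,d=arm.grab_frame(c)
    W=np.dstack([n[...,0]*d,n[...,1]*d,d])@T[:3,:3].T+T[:3,3]
    R.append([np.median(W[np.hypot(W[...,0]-b[0],W[...,1]-b[1])<6][:,2]) for b in [(539,-73),(574.8,-75.7),(610.4,-78.4),(646.4,-81),(682.4,-83.7)]])
  print(c,np.mean(R,0).round(2),np.std(R,0).round(2))
```

```text
top [65.91 60.04 59.91 66.   60.01] [0.44 0.44 0.29 0.34 0.49]
scene [66.63 60.53 60.84 66.47 60.45] [0.28 0.39 0.33 0.29 0.29]
```

All three are fully in (about 6 mm each), and buttons 1 and 4 are up.

```bash
python3 -c "
from station import arm
print(arm.sign_off())"
```

```text
the job is handed in; nothing more can be done
None
```

I pressed buttons 2, 5 and 3 in that order at about 7–8 N; depth images show all three fully in (about 6 mm) and 1 and 4 still up. The job was handed in at about 15 s, and the last picture showed no sign of the board, padlock, cylinder or brush having moved (the jar was outside that view).

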